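Index the decorating wheel to its next notch

TASK

Turn the decorating wheel one notch on, counter-clockwise seen from above: pull its spring ring up so that the pin comes clear, swing the ring and wheel round, and let the pin drop fully home into the very next notch, so that the wheel is locked there, then let go. Never force the wheel against its pin, keep the bowl standing in the middle of the wheel, and leave the other ware alone.

Things in the scene. Friction and masses are not known exactly. Their poses are not given: they have to be found in the camera images.
- rig: grey round stand of the decorating wheel, fixed to the table, 304 mm across, 45 mm high; origin at the centre of its underside, on the wheel's vertical axis; its x axis points from there to the first notch (where the pin starts). The aluminium wheel head on it is 230 mm across, its top 64 mm above the table. Two curved steel rails lie round the head, tops level at 59 mm
- rail: rails with 13 mm wide square notches, frame as the stand's. Inner (radius 125-132 mm): fixed, first notch at 0 deg, ends at 28 deg counter-clockwise. Outer (radius 134-141): a segment clamped elsewhere each time; starts 5 to 25 deg; next notch somewhere from 35 to 55 deg, one more 35 deg beyond. Its place is not given here: look from above or feel for it
- index_pin: steel pin blade under the ring, 10 mm wide along the arc, 24 mm long radially, lower edges rounded by 2.5 mm; it rides across both rails. Seated, it reaches 11.5 mm below their tops. Origin NOT at the pin but on the wheel's axis (at table height when seated); its x axis points from there to the pin
- ring (a point): centre of the steel pull ring above the pin: 118 mm above the table when seated, 133 mm from the wheel's axis. It stands upright in the plane through the axis: outer diameter 36 mm, of 9 mm round bar; pinch it from above, a finger before and one behind along the arc. Its rubber foot gives up to 4 mm either way along the arc (1.5 N/mm). It turns with the wheel, rises with the pin. The guide block below (26 mm radially, 20 wide) is 88 mm high
- plunger (a joint): rise of ring and pin in m: 0 home in a notch, about 0.011 when the pin lies on top of a rail, 0.018 at the upper stop. A spring pulls it down with about 10 N at 0 and 13 N at the stop; let go over a notch, it snaps home by itself
- wheel (a joint): turn of wheel, ring and pin about the vertical axis in rad, counter-clockwise from above positive: 0 in the first notch, stops at -0.15 and 1.75. It stays where left; friction at the ring about 1 N, about 5 N while the pin rides on a rail
- bowl_mid (a point): middle (half-way up) of the raw clay bowl that stands loose at the centre of the wheel head: rim 100 mm across, 55 mm high
- mug_dark: dark mug, 76 mm across, 85 mm high, a bystander to leave alone; origin at the centre of its underside
- mug_grey: white mug, 76 mm across, 80 mm high, a bystander to leave alone; origin at the centre of its underside
- vase: dark slim vase, 72 mm across, 135 mm high, a bystander to leave alone; origin at the centre of its underside
- cup_raw: raw clay cup, 70 mm across, 65 mm high, a bystander to leave alone; origin at the centre of its underside
- post_a: white kiln post standing, 40 x 40 x 75 mm, a bystander to leave alone; origin at the centre of its underside
- post_b: white kiln post lying, 120 x 45 x 45 mm, a bystander to leave alone; origin at the centre of its underside
- brush: brush lying on the table, 20 mm high or less, a bystander to leave alone; origin at the centre of its underside
There are look-alikes about, which are no part of the job. What is shaped like the part that bears bowl_mid but green or yellow is not meant.

How it is judged:
By the outcome, as a careful person would: the job done as asked, in the order asked, and still so for the second after the job is handed in, with the robot touching nothing.
It also fails if it takes over 45 s, if anything falls off the work surface, if the arm or the gripper's body presses on something with over 40 N, if the wrist force passes 120 N, or if a joint passes its speed limit or range.

ROBOT

A 7-joint arm with a two-finger parallel gripper is mounted at the origin on the work surface. World frame = base frame: x ahead of the robot, y to its left, z up, the work surface at z = 0. Lengths are in m, angles in rad, forces in N, time in s.
With the tool pointing down it reaches from about 0.4 to 0.75 m from the base axis. Payload 19.5 kg.
Tool frame: the origin (TCP) lies at the very end of the fingers, on their centre line; the grasp point (between the pads) lies 19 mm behind it; z points along the fingers, y is the line along which they close (so a half turn about z gives the same grasp; the last joint's range is limited). The gripper opens to 85 mm and grips with 20 to 120 N. Pads are 22 mm wide; open, the fingers measure 114 mm over their backs; the gripper's body (76 mm by 85 mm) begins 54 mm behind the grasp point. The pads swing forward as they close: fully open they stand 13 mm farther back than shut.
Start: joints at [1.214, 0.707, -0.028, 1.485, 0.022, 0.951, -0.075], TCP at [0.178, -0.547, 0.231] pointing down, gripper open.
Joint ranges: [-2.71, 2.71], [-0.32, 2.16], [-1.57, 1.52], [0, 2.45], [-1.46, 4.6], [0, 2.02], [-2.83, 2.83]. Speed limits (rad/s): [1.89, 1.89, 2.57, 2.57, 3.01, 3.01, 3.01].

INTERFACE

Orientations are given as a rotation vector (axis times angle).
In Python, from plant import arm gives the robot as it stands. The module is installed in compiled form; this text tells all that it offers.
- The arm moves only by the tool send_rows, never from a script. Its argument "rows" is a list of rows, each a list of 7 numbers: the turn, a rotation vector about the tool's x, y, z in degrees, then the shift along the tool's x, y, z in mm, then the opening, from 0 (shut) to 1 (fully open). In form: [[rx, ry, rz, dx, dy, dz, hand], ...]. A call has 1 to 10 rows; each row shifts and turns the commanded pose from where the row before left it, along the tool's axes as they then stand; what a row does not reach is not made up. A row lasts 1/10 s, in which the tool goes at most 50 mm and 8.59 degrees, less where a joint would pass 70% of its speed; a pose out of reach is approached as far as the arm can. A call with a gripper value outside its range is refused whole. The fingers move at their own pace and stop on an object; "grip_force" is the grip in N (left out, the last holds). Time passes only in rows, so rows that do not move let the fingers close. It gives the time, the measured TCP pose, the force, the opening and the grip force at its end, in the units of the state.
- arm.state(): the state, without advancing time (a new reading comes with each control period).
- arm.capture(name): name is "side" or "top" or "wrist"; returns a dict with "color" (384x512x3 uint8, red, green, blue), "fx", "fy", "cx", "cy" (pixels), "rvec" (rotation vector, rad) and "tvec" (3), from world to camera coordinates, as OpenCV has them; the wrist camera has in their place "tool_from_camera" (4x4, takes a point from camera to tool coordinates, whose origin is the TCP and whose axes are the flange's). Camera axes: x right, y down, z forward; pixel columns grow to the right and rows downward; lengths in m; the calibration is good to about 2 mm. The wrist camera is an equidistant fisheye: a pixel r from the principal point sees the ray r / f radians off the axis. A picture is of the moment at which its call begins: read the wrist's pose just before it. There is no depth.
- arm.hand_in(): hands the job in; it is judged then, once.
Trained networks look in the newest picture that a camera, given by its name, has taken for a name from the list of things; names that differ only in an ending like _2 or _b are one class to them, and where a whole thing is asked for, a point or a joint stands for the part that bears it (a point fixed in the world has none). Each returns a list of dicts, best first, with "score" (0 to 1); they miss things now and then, are a little off and sometimes report something else, mostly with a low value. They report only what shows in the picture. A call takes as long as a camera call. They do not tell look-alikes from the thing itself.
- arm.trace(thing, camera): "mask" (384x512 bool, what is visible of it).
- arm.tip_of(thing, camera): "point" ([x, y, z] in m, in the coordinates of the camera as it stood for that picture, good to about 4 mm: a listed point, or the origin of a listed thing).
The state is a dict: "clock": time; "joint_positions": joint angles; "qvel": joint speeds; "effort": joint torques, N m; "ee_pos": TCP position; "orientation": TCP orientation; "contact_force": force on the tool from outside, world axes, zero at the start; "ft_torque": the same for the moment, N m; "opening": finger opening in m; "finger_force": force on a finger pad.
Only numpy, scipy, OpenCV 4.12 (cv2) and the standard library are available. Lean on these libraries where they do the work, as an engineer would, in place of code of your own. Each camera call takes 0.05 s, during which the arm holds its last target. There are 200 camera calls.

## Working session

There is one attempt and no reset: what is moved stays moved. The work goes in short steps, Python scripts to look and compute and a tool call to move; the robot and the scene stay as the last step left them, time stands still between calls to the robot, and variables do not carry over. Pictures are saved under pics/ and viewed, at most 10 in all, crops included, and the job is handed in when it is done.

Besides the shell and the picture viewer there is one more tool, called after "Call:" as name([rows], argument=value, ...), one row to a line, values as JSON. send_rows: Moves the arm, as the interface text tells. Its arguments: {"type":"object","properties":{"rows":{"type":"array","items":{"type":"array","items":{"type":"number"}}},"grip_force":{"type":"number"}},"required":["rows"]}

```bash
mkdir -p pics; cat > h.py <<'E'
import numpy as np, cv2
from scipy.spatial.transform import Rotation as R
from plant import arm
def w2c(c): return R.from_rotvec(np.ravel(c["rvec"])).as_matrix(), np.ravel(c["tvec"])
def toworld(c,p):
    M,t=w2c(c); return M.T@(np.asarray(p)-t)
def pix(c,p):
    M,t=w2c(c); q=M@np.asarray(p)+t; return c["fx"]*q[0]/q[2]+c["cx"], c["fy"]*q[1]/q[2]+c["cy"]
def onplane(c,uv,z):
    M,t=w2c(c); d=M.T@np.array([(uv[0]-c["cx"])/c["fx"],(uv[1]-c["cy"])/c["fy"],1]); o=-M.T@t
    return o+d*(z-o[2])/d[2]
def save(n,im): cv2.imwrite("pics/"+n,im[:,:,::-1])
E
python3 - <<'E'
from h import *
s=arm.state(); print(s["ee_pos"],s["orientation"],s["clock"])
ims=[]
for n in("top","side"):
    c=arm.capture(n); ims.append(c["color"])
    for th in("rig","ring","bowl_mid","index_pin","rail"):
        for d in arm.tip_of(th,n)[:3]:
            w=toworld(c,d["point"]); print(n,th,round(d["score"],2),w.round(3),np.round(pix(c,w)))
im=np.hstack(ims); save("a.png",cv2.resize(im,(800,300)))
save("top.png",cv2.resize(ims[0],(800,600)))
E
```

```text
[ 0.17794888 -0.54649304  0.23084324] [-3.10171641e+00 -4.92171400e-01  2.73158722e-04] 0.0
top rig 0.91 [ 0.56   0.045 -0.   ] [230. 187.]
top rig 0.75 [0.559 0.045 0.09 ] [228. 184.]
top ring 0.61 [ 0.549 -0.088  0.12 ] [272. 187.]
top bowl_mid 0.88 [ 0.514 -0.204  0.03 ] [305. 202.]
top bowl_mid 0.67 [0.56  0.046 0.09 ] [228. 184.]
top bowl_mid 0.59 [0.575 0.298 0.03 ] [151. 179.]
side rig 0.76 [ 0.553  0.052 -0.003] [245. 221.]
side ring 0.55 [ 0.548 -0.081  0.115] [257. 171.]
side ring 0.16 [0.574 0.463 0.002] [196. 318.]
side bowl_mid 0.91 [0.571 0.293 0.026] [217. 267.]
side bowl_mid 0.79 [ 0.515 -0.202  0.025] [274. 172.]
side bowl_mid 0.58 [0.56  0.047 0.087] [243. 200.]
side index_pin 0.29 [0.569 0.462 0.006] [197. 317.]
```

View pics/top.png

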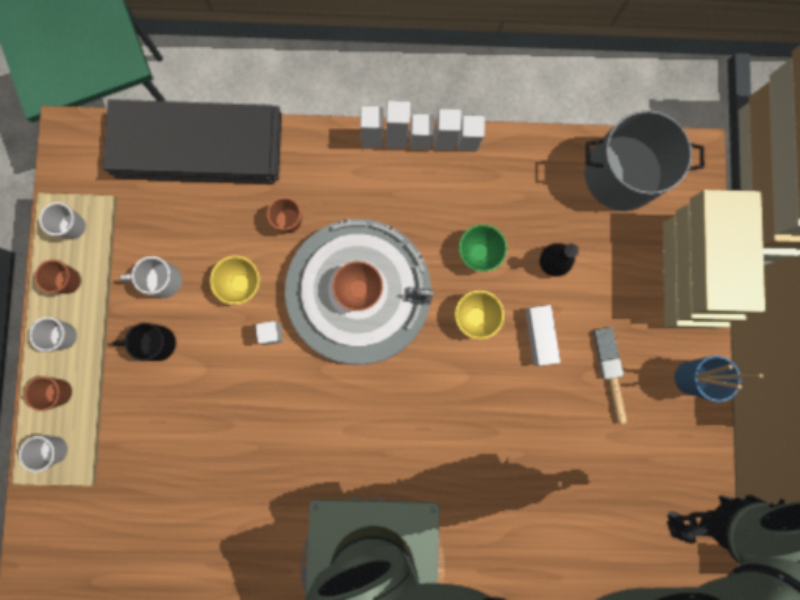

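View pics/a.png

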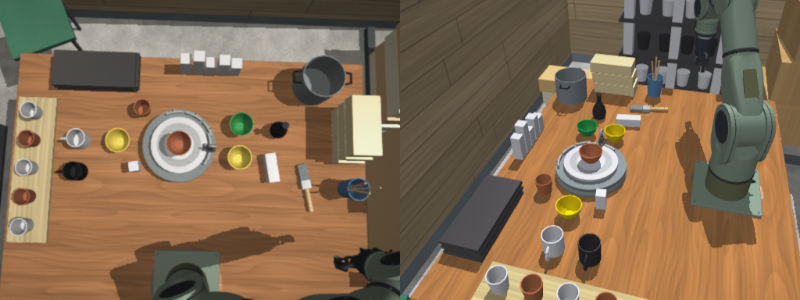

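The top image (800x600) shows the stand at about (358,291), the raw clay bowl on it at (357,287), and the ring/pin at (416,295). Green (483,248) and yellow (235,280), (479,315) bowls are look-alikes. Only the clay bowl stands on the wheel. Next I plan the move above the ring and unwrap the rails.

```bash
cat >> h.py <<'E'
def plan(pos,ydeg,n=None):
    """rows to bring TCP to pos, pointing down, tool y at heading ydeg"""
    s=arm.state(); p=s["ee_pos"]; M=R.from_rotvec(s["orientation"])
    y=np.radians(ydeg); Y=np.array([np.cos(y),np.sin(y),0]); Z=np.array([0,0,-1.]); X=np.cross(Y,Z)
    T=R.from_matrix(np.c_[X,Y,Z]); rv=(M.inv()*T).as_rotvec(degrees=True); dp=M.inv().apply(np.array(pos)-p)
    print("turn",rv.round(2),"shift(tool, now)",(1000*dp).round(1))
    n=n or int(np.ceil(max(np.linalg.norm(dp)/.048,np.linalg.norm(rv)/8.2,1)))
    for i in range(n):
        cur=M*R.from_rotvec(rv*i/n,degrees=True)
        print(np.r_[rv/n,1000*cur.inv().apply(np.array(pos)-p)/n].round(2).tolist())
E
python3 - <<'E'
from h import *
c=arm.capture("top")
C=np.array([.559,.046]); ph0=np.degrees(np.arctan2(-.087-.046,.549-.559)); print(ph0)
out=np.zeros((120,700,3),np.uint8)
a=np.radians(ph0-20+np.arange(700)*.2); r=np.linspace(.155,.095,120)
mx=np.zeros((120,700),np.float32); my=mx.copy()
for i in range(120):
    for j in range(700): mx[i,j],my[i,j]=pix(c,[C[0]+r[i]*np.cos(a[j]),C[1]+r[i]*np.sin(a[j]),.059])
im=cv2.remap(c["color"],mx,my,cv2.INTER_CUBIC)
im=cv2.resize(im,(700,360))
for d in range(-20,120,10):
    cv2.putText(im,str(d),(int((d+20)*5),12),0,.4,(255,0,0)); im[14:30,int((d+20)*5)]=(255,0,0)
cr=c["color"][120:250,160:300]; cr=cv2.resize(cr,(240,223)); z=np.zeros((583,700,3),np.uint8); z[:360]=im; z[360:,:240]=cr
save("pol.png",z)
plan([.55,-.087,.215],-4)
tc=arm.capture("wrist"); print(tc["tool_from_camera"].round(3),tc["fx"],tc["cx"],tc["cy"])
E
```

```text
-94.29986282019208
turn [-1.000e-02 -0.000e+00 -6.797e+01] shift(tool, now) [ 496.  -322.    16.3]
[-0.0, -0.0, -5.23, 38.16, -24.77, 1.25]
[-0.0, -0.0, -5.23, 40.25, -21.19, 1.25]
[-0.0, -0.0, -5.23, 42.02, -17.43, 1.25]
[-0.0, -0.0, -5.23, 43.43, -13.53, 1.25]
[-0.0, -0.0, -5.23, 44.48, -9.52, 1.25]
[-0.0, -0.0, -5.23, 45.17, -5.42, 1.25]
[-0.0, -0.0, -5.23, 45.47, -1.28, 1.25]
[-0.0, -0.0, -5.23, 45.4, 2.86, 1.25]
[-0.0, -0.0, -5.23, 44.95, 6.99, 1.25]
[-0.0, -0.0, -5.23, 44.13, 11.06, 1.25]
[-0.0, -0.0, -5.23, 42.93, 15.03, 1.25]
[-0.0, -0.0, -5.23, 41.39, 18.88, 1.25]
[-0.0, -0.0, -5.23, 39.49, 22.57, 1.25]
[[ 0.    -0.948 -0.317  0.082]
 [ 1.     0.001 -0.001 -0.001]
 [ 0.001 -0.317  0.948 -0.142]
 [ 0.     0.     0.     1.   ]] 297.3186396354542 258.978914327321 191.19241504110997
```

View pics/pol.png

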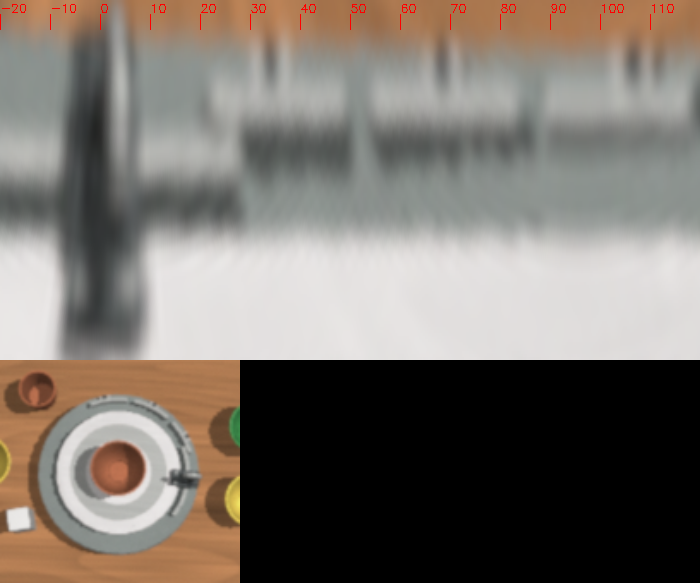

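The unwrapped view shows the inner rail ending at about 28°. The outer rail starts at about 21° and its notches are at about 52° and 86°, so the next notch is about 52° on. Moving above the ring.

Call:
send_rows([
  [0,0,-5.2,38.2,-24.8,1.2,0.6],
  [0,0,-5.2,40.2,-21.2,1.2,0.6],
  [0,0,-5.2,42,-17.4,1.2,0.6],
  [0,0,-5.2,43.4,-13.5,1.2,0.6],
  [0,0,-5.2,44.5,-9.5,1.2,0.6],
  [0,0,-5.2,45.2,-5.4,1.2,0.6],
  [0,0,-5.2,45.5,-1.3,1.2,0.6],
  [0,0,-5.2,45.4,2.9,1.2,0.6],
  [0,0,-5.2,45,7,1.2,0.6],
  [0,0,-5.2,44.1,11,1.2,0.6],
])

```text
clock: 1.7
ee_pos: [0.466, -0.1921, 0.2194]
orientation: [2.569, 1.807, 0.0]
contact_force: [0.9, -0.4, 0.2]
opening: 0.0516
finger_force: 0.0
```

Call:
send_rows([
  [0,0,-5.2,42.9,15,1.2,0.6],
  [0,0,-5.2,41.4,18.9,1.2,0.6],
  [0,0,-5.2,39.5,22.6,1.2,0.6],
  [0,0,0,0,0,0,0.6],
  [0,0,0,0,0,0,0.6],
])

```text
clock: 2.2
ee_pos: [0.5515, -0.0876, 0.2154]
orientation: [-2.303, -2.136, 0.001]
contact_force: [-0.7, -0.9, -0.4]
opening: 0.0512
finger_force: 0.0
```

```bash
cat >> h.py <<'E'
def wcam(c,s):
    T=np.eye(4); T[:3,:3]=R.from_rotvec(s["orientation"]).as_matrix(); T[:3,3]=s["ee_pos"]
    return T@c["tool_from_camera"]
def wpix(c,W,p):
    q=np.linalg.inv(W)@np.r_[p,1]; n=np.hypot(q[0],q[1]); th=np.arctan2(n,q[2]); return c["cx"]+c["fx"]*th*q[0]/n, c["cy"]+c["fy"]*th*q[1]/n
def wtip(c,W,d): return (W@np.r_[d["point"],1])[:3]
def unwrap(c,W,C,ph0,z,a0,a1,r0,r1,sc=6):
    a=np.radians(ph0+np.linspace(a0,a1,int((a1-a0)*sc))); r=np.linspace(r1,r0,int((r1-r0)*2500))
    m=np.array([[wpix(c,W,[C[0]+q*np.cos(b),C[1]+q*np.sin(b),z]) for b in a] for q in r],np.float32)
    im=cv2.remap(c["color"],m[...,0],m[...,1],cv2.INTER_CUBIC)
    for d in range(int(a0),int(a1),5):
        x=int((d-a0)*sc); im[:8,x]=(255,0,0)
        if d%10==0: cv2.putText(im,str(d),(x,20),0,.4,(255,0,0))
    return im
E
python3 - <<'E'
from h import *
s=arm.state(); print(s["ee_pos"],s["orientation"],s["clock"],s["contact_force"],s["opening"])
c=arm.capture("wrist"); W=wcam(c,s)
for th in("ring","rig","index_pin","bowl_mid","rail"):
    for d in arm.tip_of(th,"wrist")[:3]:
        w=wtip(c,W,d); print(th,round(d["score"],2),w.round(4),np.round(wpix(c,W,w)))
im=unwrap(c,W,[.559,.046],-94.3,.059,-15,65,.1,.155,7); 
z=np.zeros((384+im.shape[0],max(512,im.shape[1]),3),np.uint8); z[:384,:512]=c["color"]; z[384:,:im.shape[1]]=im; save("w1.png",z); print(z.shape)
E
```

```text
[ 0.55145242 -0.08759977  0.21540648] [-2.30317419e+00 -2.13602694e+00  5.64424162e-04] 2.2 [-0.66265305 -0.92607863 -0.36353051] 0.051244969345778726
ring 0.65 [ 0.6366 -0.3701 -0.0013] [323. 326.]
bowl_mid 0.57 [0.561  0.0432 0.0885] [259.  42.]
(521, 560, 3)
```

View pics/w1.png

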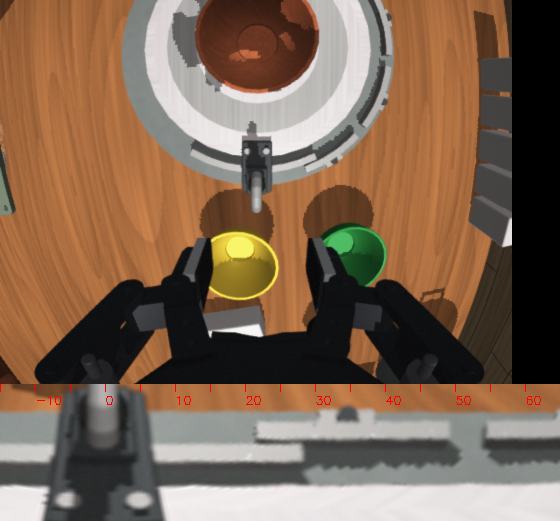

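```bash
python3 - <<'E'
from h import *
s=arm.state(); c=arm.capture("wrist"); W=wcam(c,s)
C=np.array([.559,.046])
for ph in(-93.5,-94.3,-95):
    u=np.array([np.cos(np.radians(ph)),np.sin(np.radians(ph))])
    print(ph,(C+.133*u).round(4),[np.round(wpix(c,W,np.r_[C+r*u,z]),1).tolist() for r,z in((.133,.136),(.151,.118),(.108,.064),(.12,.088),(.146,.088))])
save("w2.png",cv2.resize(c["color"][120:220,200:320],(720,600),interpolation=cv2.INTER_CUBIC))
E
```

```text
-93.5 [ 0.5509 -0.0868] [[258.6, 198.4], [259.0, 210.8], [258.3, 150.6], [258.5, 167.9], [258.9, 194.1]]
-94.3 [ 0.549  -0.0866] [[256.3, 198.4], [256.6, 210.8], [256.8, 150.6], [256.7, 167.9], [256.8, 194.2]]
-95 [ 0.5474 -0.0865] [[254.2, 198.4], [254.5, 210.8], [255.5, 150.6], [255.1, 167.9], [255.0, 194.2]]
```

View pics/w2.png

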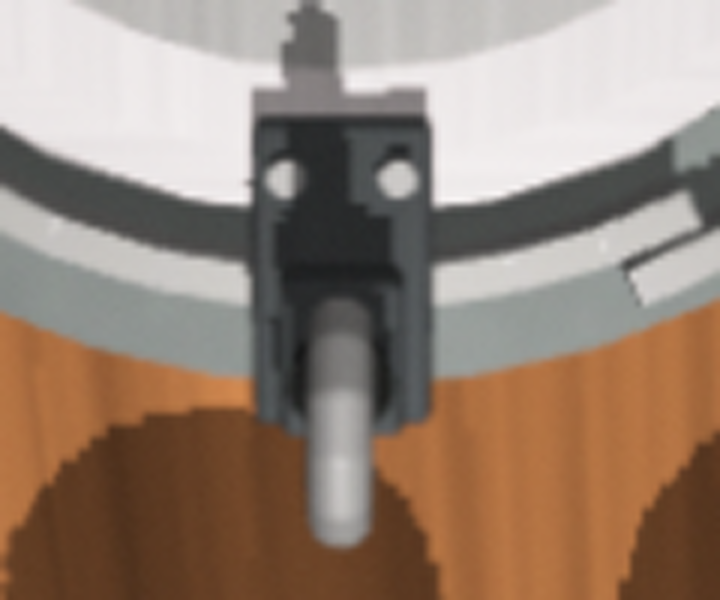

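The crop shows the ring bar centred at full-image pixel (256.8, ~200). That matches the -94.3° prediction, so I descend over the ring.

```bash
python3 -c "
from h import *
plan([.549,-.0866,.103],-4.3,4)"
```

```text
turn [ 0.01  0.01 -0.13] shift(tool, now) [  1.9  -2.4 112.9]
[0.0, 0.0, -0.03, 0.49, -0.6, 28.21]
[0.0, 0.0, -0.03, 0.49, -0.6, 28.21]
[0.0, 0.0, -0.03, 0.49, -0.59, 28.21]
[0.0, 0.0, -0.03, 0.49, -0.59, 28.22]
```

Call:
send_rows([
  [0,0,0,1,-1.2,28,0.5],
  [0,0,0,0.9,-1.2,28,0.5],
  [0,0,0,0,0,28,0.5],
  [0,0,0,0,0,18,0.5],
  [0,0,0,0,0,11,0.5],
  [0,0,0,0,0,0,0.5],
  [0,0,0,0,0,0,0.5],
])

```text
clock: 3.25
ee_pos: [0.5494, -0.0861, 0.1034]
orientation: [2.304, 2.135, 0.001]
contact_force: [-0.1, 0.4, -0.4]
opening: 0.0431
finger_force: 0.0
```

Call:
send_rows([
  [0,0,0,0,0,0,0.3],
  [0,0,0,0,0,0,0.2],
  [0,0,0,0,0,0,0.1],
  [0,0,0,0,0,0,0],
  [0,0,0,0,0,0,0],
  [0,0,0,0,0,0,0],
  [0,0,0,0,0,0,0],
  [0,0,0,0,0,0,0],
], grip_force=50)

```text
clock: 4.05
ee_pos: [0.5494, -0.0862, 0.1032]
orientation: [2.304, 2.135, 0.001]
contact_force: [-0.6, -0.1, 6.8]
opening: 0.0073
finger_force: 48.7
```

Call:
send_rows([
  [0,0,0,0,0,-2,0],
  [0,0,0,0,0,-2,0],
  [0,0,0,0,0,0,0],
  [0,0,0,0,0,0,0],
])

```text
clock: 4.45
ee_pos: [0.549, -0.0859, 0.1065]
orientation: [-2.304, -2.135, 0.0]
contact_force: [-1.0, 1.1, -11.4]
opening: 0.0076
finger_force: 48.6
```

Call:
send_rows([
  [0,0,0,0,0,-3,0],
  [0,0,0,0,0,-3,0],
  [0,0,0,0,0,-3,0],
  [0,0,0,0,0,-2,0],
  [0,0,0,0,0,0,0],
  [0,0,0,0,0,0,0],
])

```text
clock: 5.05
ee_pos: [0.5491, -0.0859, 0.1177]
orientation: [-2.304, -2.135, -0.0]
contact_force: [-0.7, 3.3, -11.6]
opening: 0.0073
finger_force: 48.6
```

```bash
python3 - <<'E'
from h import *
s=arm.state(); p=s["ee_pos"]; print(p, s["contact_force"])
c=arm.capture("side"); C=np.array([.559,.046])
u,v=np.round(pix(c,[.549,-.087,.09])).astype(int)
save("s1.png",cv2.resize(c["color"][v-30:v+30,u-40:u+40],(800,600),interpolation=cv2.INTER_CUBIC))
# arc
rr=p[:2]-C; th0=np.degrees(np.arctan2(rr[1],rr[0])); print(th0,np.hypot(*rr))
E
```

```text
[ 0.5491289  -0.0859291   0.11771964] [ -0.72062575   3.2738659  -11.64943988]
-94.27896781482735 0.13229787287704972
```

View pics/s1.png

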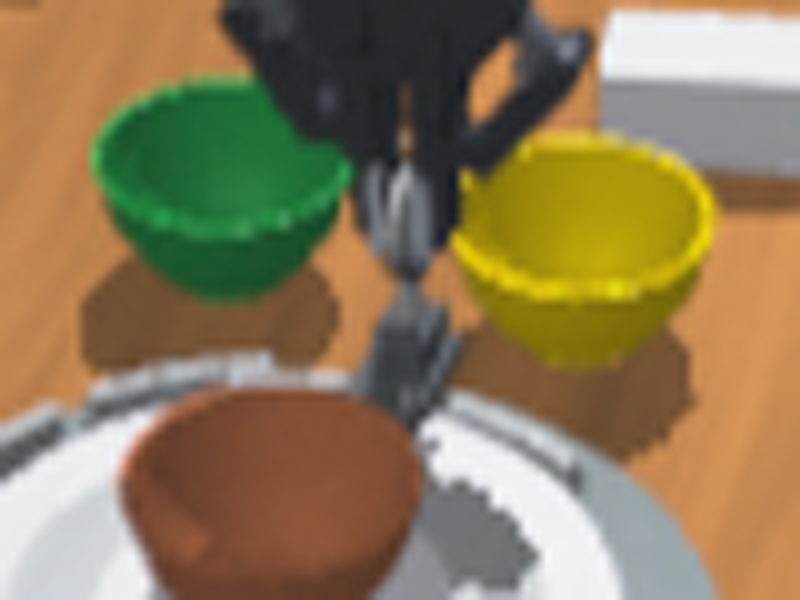

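The ring is held and lifted about 14 mm, with about 12 N of spring force on the tool. The pin should be clear. Starting the swing.

Call:
send_rows([
  [0,0,-1,0,2.3,0,0],
  [0,0,-2,0.1,4.6,0,0],
  [0,0,-3,0.2,7,0,0],
  [0,0,-3,0.2,7,0,0],
  [0,0,-3,0.2,7,0,0],
  [0,0,-3,0.2,7,0,0],
  [0,0,0,0,0,0,0],
])

```text
clock: 5.8
ee_pos: [0.5845, -0.0839, 0.1174]
orientation: [-2.003, -2.42, -0.001]
contact_force: [-0.0, 3.1, -11.8]
opening: 0.0076
finger_force: 48.6
```

```bash
cat >> h.py <<'E'
C=np.array([.559,.046])
def ang():
    s=arm.state(); r=s["ee_pos"][:2]-C; a=np.degrees(np.arctan2(r[1],r[0])); u=r/np.hypot(*r); f=s["contact_force"]
    Y=R.from_rotvec(s["orientation"]).as_matrix()[:,1]
    print("turn",round(a+94.28,2),"r",np.hypot(*r).round(4),"z",s["ee_pos"][2].round(4),"Frad",round(f[:2]@u,1),"Ftan",round(-f[0]*u[1]+f[1]*u[0],1),"Fz",round(f[2],1),"yaw",round(np.degrees(np.arctan2(Y[1],Y[0]))+4.28,2),"q",s["joint_positions"].round(2),"t",s["clock"])
E
python3 -c "
from h import *
ang()"
```

```text
turn 15.38 r 0.1324 z 0.1174 Frad -3.0 Ftan 0.6 Fz -11.8 yaw 15.06 q [ 0.25  0.89 -0.32  1.55  0.36  0.76 -0.04] t 5.8
```

Call:
send_rows([
  [0,0,-2,0.1,4.6,0,0],
  [0,0,-3,0.2,7,0,0],
  [0,0,-3,0.2,7,0,0],
  [0,0,-3,0.2,7,0,0],
  [0,0,-3,0.2,7,0,0],
  [0,0,-3,0.2,7,0,0],
  [0,0,-3,0.2,7,0,0],
  [0,0,-3,0.2,7,0,0],
  [0,0,-3,0.2,7,0,0],
  [0,0,-1,0,2.3,0,0],
])

```text
clock: 6.8
ee_pos: [0.6409, -0.0585, 0.1175]
orientation: [-1.383, -2.82, 0.001]
contact_force: [-2.0, 2.4, -12.6]
opening: 0.0078
finger_force: 48.5
```

Call:
send_rows([
  [0,0,-3,0.2,7,0,0],
  [0,0,-2,0.1,4.6,0,0],
  [0,0,0,0,0,0,0],
  [0,0,0,0,0,0,0],
])

```text
clock: 7.2
ee_pos: [0.6494, -0.0511, 0.1176]
orientation: [-1.264, -2.876, 0.0]
contact_force: [-1.6, 1.8, -13.4]
opening: 0.0078
finger_force: 48.4
```

```bash
python3 - <<'E'
from h import *
ang()
s=arm.state(); c=arm.capture("wrist"); W=wcam(c,s)
im=unwrap(c,W,C,-94.28,.059,-10,95,.1,.155,6)
z=np.zeros((384+im.shape[0],max(512,im.shape[1]),3),np.uint8); z[:384,:512]=c["color"]; z[384:,:im.shape[1]]=im; save("w3.png",z)
E
```

```text
turn 47.22 r 0.1327 z 0.1176 Frad -2.4 Ftan 0.0 Fz -13.4 yaw 46.84 q [ 0.23  0.99 -0.48  1.29  0.49  0.97  0.41] t 7.2
```

View pics/w3.png

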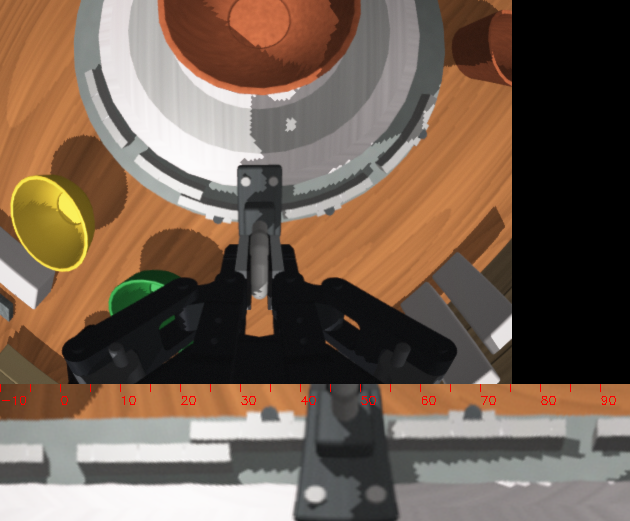

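The unwrapped view puts the first notch at 0.0° and the second outer notch at about 86.8°, so the next notch is at about 51.7°. The turn is now 47.2°, so I move 4.5° on and then lower gently.

Call:
send_rows([
  [0,0,-2,0.1,4.6,0,0],
  [0,0,-2,0.1,4.6,0,0],
  [0,0,-0.5,0,1.2,0,0],
  [0,0,0,0,0,0,0],
  [0,0,0,0,0,0,0],
  [0,0,0,0,0,1.5,0],
  [0,0,0,0,0,1.5,0],
  [0,0,0,0,0,0,0],
])

```text
clock: 8.05
ee_pos: [0.6569, -0.0436, 0.1145]
orientation: [-1.148, -2.924, 0.0]
contact_force: [-0.6, 1.7, -12.4]
opening: 0.0075
finger_force: 48.6
```

```bash
python3 -c "
from h import *
ang()"
```

```text
turn 51.81 r 0.1327 z 0.1145 Frad -1.6 Ftan 0.9 Fz -12.4 yaw 51.41 q [ 0.22  1.01 -0.5   1.26  0.5   0.99  0.47] t 8.05
```

Now at 11.3 mm. I lower in 1 mm steps and watch the force.

Call:
send_rows([
  [0,0,0,0,0,1,0],
  [0,0,0,0,0,1,0],
  [0,0,0,0,0,0,0],
  [0,0,0,0,0,0,0],
])

```text
clock: 8.45
ee_pos: [0.657, -0.0436, 0.1127]
orientation: [-1.148, -2.924, -0.0]
contact_force: [-1.8, 1.2, -12.2]
opening: 0.0078
finger_force: 48.6
```

```bash
python3 -c "
from h import *
ang()"
```

```text
turn 51.84 r 0.1327 z 0.1127 Frad -2.2 Ftan -0.3 Fz -12.2 yaw 51.41 q [ 0.22  1.01 -0.5   1.26  0.5   0.99  0.47] t 8.45
```

Call:
send_rows([
  [0,0,0,0,0,1,0],
  [0,0,0,0,0,1,0],
  [0,0,0,0,0,1,0],
  [0,0,0,0,0,0,0],
])

```text
clock: 8.85
ee_pos: [0.657, -0.0436, 0.1096]
orientation: [-1.148, -2.924, -0.0]
contact_force: [-1.3, 0.5, -11.7]
opening: 0.0077
finger_force: 48.7
```

```bash
python3 -c "
from h import *
ang()"
```

```text
turn 51.84 r 0.1327 z 0.1096 Frad -1.3 Ftan -0.5 Fz -11.7 yaw 51.41 q [ 0.22  1.01 -0.5   1.27  0.51  0.98  0.47] t 8.85
```

The spring force holds well below rail-top level and the tangential force is near zero, so the pin is going into the notch. Lowering the rest.

Call:
send_rows([
  [0,0,0,0,0,1.5,0],
  [0,0,0,0,0,1.5,0],
  [0,0,0,0,0,1.5,0],
  [0,0,0,0,0,1,0],
  [0,0,0,0,0,0,0],
  [0,0,0,0,0,0,0],
])

```text
clock: 9.45
ee_pos: [0.657, -0.0436, 0.1042]
orientation: [-1.148, -2.924, -0.0]
contact_force: [-0.8, 0.4, -10.2]
opening: 0.0075
finger_force: 48.8
```

```bash
python3 -c "
from h import *
ang()"
```

```text
turn 51.85 r 0.1328 z 0.1042 Frad -0.8 Ftan -0.3 Fz -10.2 yaw 51.41 q [ 0.22  1.02 -0.49  1.27  0.51  0.97  0.47] t 9.45
```

Lower 1 mm more to reach home, then open.

Call:
send_rows([
  [0,0,0,0,0,0.8,0],
  [0,0,0,0,0,0,0],
  [0,0,0,0,0,0,0.2],
  [0,0,0,0,0,0,0.3],
  [0,0,0,0,0,0,0.4],
  [0,0,0,0,0,0,0.45],
  [0,0,0,0,0,0,0.45],
  [0,0,0,0,0,0,0.45],
])

```text
clock: 10.25
ee_pos: [0.657, -0.0435, 0.1034]
orientation: [-1.148, -2.924, -0.0]
contact_force: [0.1, 0.4, 0.5]
opening: 0.0385
finger_force: 0.0
```

Call:
send_rows([
  [0,0,0,0,0,-10,0.45],
  [0,0,0,0,0,-25,0.45],
  [0,0,0,0,0,-30,0.45],
  [0,0,0,0,0,-30,0.45],
  [0,0,0,0,0,-20,0.45],
  [0,0,0,0,0,0,0.45],
  [0,0,0,0,0,0,0.45],
])

```text
clock: 10.95
ee_pos: [0.657, -0.0435, 0.2189]
orientation: [1.148, 2.924, 0.0]
contact_force: [0.3, 0.3, -0.6]
opening: 0.0385
finger_force: 0.0
```

```bash
python3 - <<'E'
from h import *
ang()
s=arm.state(); c=arm.capture("wrist"); W=wcam(c,s)
im=unwrap(c,W,C,-94.28,.059,-10,95,.1,.155,6)
for th in("ring","bowl_mid"):
    for d in arm.tip_of(th,"wrist")[:2]:
        w=wtip(c,W,d); print(th,round(d["score"],2),w.round(4))
for z in(.136,.147):
  for t in(51,51.8,52.6):
    a=np.radians(t-94.28); print(z,t,np.round(wpix(c,W,np.r_[C+.133*np.array([np.cos(a),np.sin(a)]),z]),1))
  print(np.round(wpix(c,W,np.r_[C+.151*np.array([np.cos(a),np.sin(a)]),z-.018]),1))
z=np.zeros((384+im.shape[0],max(512,im.shape[1]),3),np.uint8); z[:384,:512]=c["color"]; z[384:,:im.shape[1]]=im; save("w4.png",z)
E
```

```text
turn 51.86 r 0.1327 z 0.2189 Frad 0.1 Ftan 0.4 Fz -0.6 yaw 51.42 q [ 0.23  0.9  -0.54  1.14  0.44  1.21  0.53] t 10.95
ring 0.94 [ 0.6561 -0.0412  0.117 ]
bowl_mid 0.92 [0.5624 0.0448 0.09  ]
bowl_mid 0.84 [ 0.6527 -0.2102  0.0276]
0.136 51 [255.7 199.7]
0.136 51.8 [258.  199.7]
0.136 52.6 [260.3 199.7]
[260.6 211.8]
0.147 51 [255.6 204.6]
0.147 51.8 [258.  204.6]
0.147 52.6 [260.4 204.6]
[260.7 216.7]
```

View pics/w4.png

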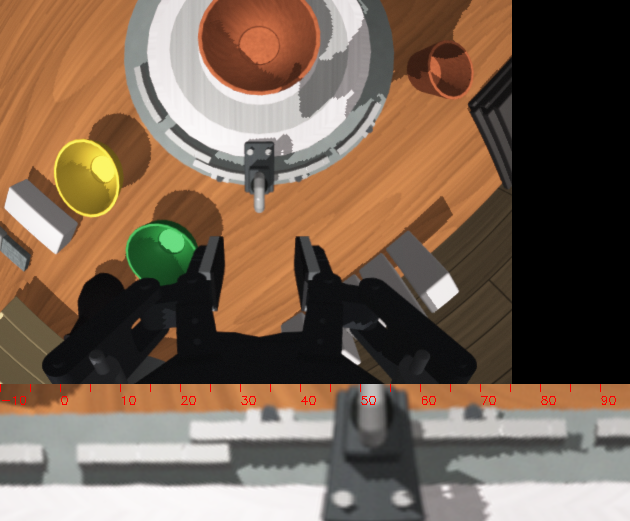

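The ring's outer end shows at about (259,212). That matches the seated prediction of 211.8; a pin on top of the rail would be at 216.7. The network puts the ring at z = 0.117, the turn is about 51.8°, and the bowl is still in the middle. Handing in.

```bash
python3 -c "
from plant import arm
print(arm.hand_in())"
```

```text
the job is handed in; nothing more can be done
None
```

The wheel is turned one notch counter-clockwise (about 52°), with the pin seated fully in the next notch, the ring released, the bowl still in the middle, and the job handed in at about 11 s.

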